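# Sweep the nuts into the sorting tray's gutter and shut its flap

### The job

The sheet-metal sorting tray holds three loose hexagon nuts mixed with two bolts. With the closed fingers sweep all three nuts across the deck and over its open side into the tray's gutter, leaving the two bolts lying on the deck; then push the gutter's standing flap over and press it fully shut, so that the nuts can be poured out into the tin later. Only push things: pick nothing up, and leave the tin, the spanner and the small black case beside the tray where they are.

Things in the scene. Friction and masses are not known exactly. Their poses are not given: they have to be found in the camera images.
- sorting_tray: Grey sheet-metal tray, fixed. Origin at bench level under the deck, z up, y pointing across the deck to the gutter. In its frame (mm): flat deck, top at z = 46, x = -106 to 106, y = -105 to 75; a 3 mm thick upstand rises 11 mm above the deck along its sides x = -106, x = 106 and y = -105; the side y = 75 is open and drops straight into the gutter
- gutter (a point): Middle of the gutter's mouth at deck height, at (0, 102, 46) mm in the tray's frame; axes as the tray's. Gutter: inner y = 75 to 127 mm, floor at z = 8, outer wall up to z = 47, as long as the deck, closed at both ends (the wall at the robot's end only up to z = 26, with a pouring lip reaching to x = -126)
- flap (a joint): Flap of the gutter, a sheet 202 long, 55 wide, 3 thick (mm; finger lip mid-edge to 65 from the hinge), hinged on top of the gutter's outer wall. 0 = shut, flat over the gutter, free edge on the deck's edge; pi/2 = upright; starts open at 1.65 to 2.05 rad, leaning away from the deck. Stiff hinge: stays where it is left, 1 to 2 N at the free edge move it, all the way down
- flap_hinge (a point): Middle of the flap's hinge line, at y = 130.5, z = 48.5 mm in the tray's frame; the line runs along the tray's x; axes as the tray's
- flap_edge (a point): Middle of the flap's free edge, 55 mm from the hinge line
- nut_a: M16 hexagon nut, bare grey steel, 24 mm across flats, 27 mm across corners, 13 mm thick, lying flat on the deck; origin in the middle of its underside (so it is at a face's centre however the nut comes to lie)
- nut_b: M16 hexagon nut, bare grey steel, 24 mm across flats, 27 mm across corners, 13 mm thick, lying flat on the deck; origin in the middle of its underside (so it is at a face's centre however the nut comes to lie)
- nut_c: M16 hexagon nut, bare grey steel, 24 mm across flats, 27 mm across corners, 13 mm thick, lying flat on the deck; origin in the middle of its underside (so it is at a face's centre however the nut comes to lie)
- bolt_short: M16 hexagon-head bolt, bare grey steel, 61 mm long overall, head 27 mm wide, lying on its side on the deck (24 mm high), its length (own y axis) within about 0.3 rad of the tray's y axis; origin at mid-length on its underside. It stays on the deck
- bolt_long: M16 hexagon-head bolt, bare grey steel, 85 mm long overall, head 27 mm wide, lying on its side on the deck (24 mm high), its length (own y axis) within about 0.3 rad of the tray's y axis; origin at mid-length on its underside. It stays on the deck
- pouring_tin: Empty open steel tin, 67 mm across, 39 mm high, standing on the bench just in front of the tray's pouring lip, on the robot's side; origin in the middle of its underside. A bystander
- spanner: Plain steel spanner, 36 x 201 x 8 mm, lying on the bench beside the tray, on the side away from the gutter; origin in its middle. A bystander
- case: Small black plastic case, 64 x 86 x 26 mm, lying on the bench to the right of the tray; origin in the middle of its underside. A bystander

How it is judged:
By the outcome, as a careful person would: the job done as asked, in the order asked, and still so for the second after the job is handed in, with the robot touching nothing.
It also fails if it takes over 58 s, if anything falls off the work surface, if the arm or the gripper's body presses on something with over 40 N, if the wrist force passes 120 N, or if a joint passes its speed limit or range.

### The arm

A 7-joint arm with a two-finger parallel gripper is mounted at the origin on a cart in front of the work surface, level with it; the furniture and walls round the work are solid. World frame = base frame: x ahead of the robot, y to its left, z up, the work surface at z = 0. Lengths are in m, angles in degrees, forces in N, time in s.
With the tool pointing down it reaches from about 0.35 to 0.775 m from the base axis. Payload 3.1 kg.
Tool frame: the origin (TCP) lies on the centre line of the jaws, within the pads' length; the fingertips stand 17 mm ahead of it and the grasp point (between the pads) lies 2 mm behind it (robot.tip_reach is the distance from the TCP to the fingertips, in m); z points along the fingers, y is the direction in which the jaws open and shut (so a half turn about z gives the same grasp; the last joint's range is limited). The gripper opens to 85 mm and grips with 20 to 120 N. Pads are 22 mm wide; open, the fingers measure 114 mm over their backs; the gripper's body (76 mm by 85 mm) begins 54 mm behind the grasp point. The pads swing forward as they close: fully open they stand 13 mm farther back than shut.
Start: joints at [-69.826, 17.813, 0.802, 86.603, -0.252, 75.585, -1.558], TCP at [0.211, 0.508, 0.248] pointing down, gripper open.
Joint ranges: [-154.91, 154.91], [-16.99, 109.72], [-72.82, 74.43], [7.12, 147.25], [-82.49, 262.49], [11.32, 116.49], [-174.64, 174.64]. Speed limits (degrees/s): [159.86, 159.86, 180, 180, 180, 180, 180].

### API

Orientations are given as [roll, pitch, yaw] about the fixed x, y, z axes, in that order (R = Rz(yaw) Ry(pitch) Rx(roll)).
In Python, from station import robot, fingers, vision, workorder, recognise gives the robot as it stands. Calls block until the motion is done:
- robot.move_to(position, orientation): joint-space move of the TCP to a pose.
- robot.line_to(position, orientation=None, velocity=0.15, f_stop=None): straight line of the TCP; orientation=None keeps the orientation; velocity is the mean speed in m/s. With f_stop (N) it stops when the force on the tool has changed by that much, and returns True; else False.
- robot.move_j(angles): joint-space move.
- fingers.gripper_to(opening, force=None): opening from 0.0 (shut) to 1.0 (fully open); force is the grip in N (None keeps the last); returns when the fingers have stopped.
- robot.pause(seconds).
- robot.inverse_kinematics(position, orientation): joint angles nearest the present ones, or None.
- vision.grab_frame(name): name is "scene" or "top"; returns the picture (400x640x3 uint8, red, green, blue); there is no depth.
- vision.calibration(name): a dict with "mtx" (3x3 intrinsics, pixels), "extrinsics" (4x4, takes a point from world to camera coordinates). Camera axes: x right, y up, looking along -z (the intrinsics and any distortion apply to the point x, -y, -z); pixel columns grow to the right and rows downward; lengths in m; the calibration is good to about 2 mm. A picture is of the moment at which its call begins. calibration takes no time and is no camera call.
A pose or a line that the arm cannot do raises robot.PlanningError and nothing moves.
- workorder.close_job(): hands the job in, once; it reports no verdict.
Trained networks look in the newest picture that a camera, given by its name, has taken for a name from the list of things; names that differ only in an ending like _2 or _b are one class to them, and where a whole thing is asked for, a point or a joint stands for the part that bears it (a point fixed in the world has none). Each returns a list of dicts, best first, with "p" (0 to 1); they miss things now and then, are a little off and sometimes report something else, mostly with a low value. They report only what shows in the picture. A call takes as long as a camera call.
- recognise(label, camera): "rect" ([centre column, centre row, width, height] in pixels, round what is visible of it).
Readings, each from a call of its own:
- robot.current_time_s(): time.
- robot.current_joint_positions(): joint angles.
- robot.current_dq(): joint speeds.
- robot.current_joint_torque(): joint torques, N m.
- robot.current_tool_pos(): TCP position.
- robot.current_eef_rot(): TCP orientation.
- robot.current_contact_force(): force on the tool from outside, world axes, zero at the start.
- robot.current_torque(): the same for the moment, N m.
- robot.current_finger_gap(): opening from 0.0 (shut) to 1.0 (fully open).
Only numpy, scipy, OpenCV 4.12 (cv2) and the standard library are available. Lean on these libraries where they do the work, as an engineer would, in place of code of your own. Each camera call takes 0.05 s, during which the arm holds its last target.

## Working session

There is one attempt and no reset: what is moved stays moved. The work goes in short steps, each a Python script; the robot and the scene stay as the last script left them, time stands still between calls to the robot, and variables do not carry over. Pictures are saved under pics/ and viewed, and the job is handed in when it is done.

```bash
ls; mkdir -p pics
python3 - <<'E'
from station import robot, fingers, vision, workorder, recognise
import cv2,numpy as np
for n in("scene","top"):
    im=vision.grab_frame(n); cv2.imwrite(f"pics/{n}0.png",im[:,:,::-1])
    c=vision.calibration(n); print(n,{k:np.round(v,4).tolist() if not isinstance(v,str) else v for k,v in c.items()})
    for l in ["sorting_tray","flap","flap_edge","nut_a","bolt_short","bolt_long","pouring_tin","spanner","case"]:
        print(l,[(np.round(d["rect"],1).tolist(),round(d["p"],2)) for d in recognise(l,n)])
print(robot.current_time_s(),robot.tip_reach)
E
```

```text
pics
scene {'mtx': [[376.0966, 0.0, 316.388], [0.0, 376.0966, 205.2164], [0.0, 0.0, 1.0]], 'extrinsics': [[0.8862, -0.4631, -0.012, -0.3991], [0.3385, 0.6297, 0.6992, -0.2477], [-0.3163, -0.6237, 0.7148, -0.7326], [0.0, 0.0, 0.0, 1.0]]}
sorting_tray [([298.4, 158.6, 121.0, 104.3], 0.82)]
flap [([274.8, 128.2, 60.1, 40.6], 0.95)]
flap_edge [([270.6, 129.3, 61.4, 41.1], 0.76)]
nut_a [([311.4, 153.2, 8.6, 6.4], 0.57), ([285.1, 174.2, 13.4, 13.6], 0.46), ([303.7, 158.5, 11.4, 11.6], 0.37)]
bolt_short [([298.1, 159.0, 120.6, 104.8], 0.7), ([224.9, 174.3, 26.1, 26.4], 0.57), ([293.1, 167.3, 19.9, 16.3], 0.43)]
bolt_long [([325.2, 148.4, 23.8, 18.0], 0.75)]
pouring_tin [([225.5, 171.1, 24.0, 28.1], 0.94)]
spanner [([342.1, 211.3, 69.7, 40.5], 0.59)]
case [([438.5, 267.6, 47.4, 37.1], 0.81)]
top {'mtx': [[417.2725, 0.0, 326.087], [0.0, 417.2725, 202.801], [0.0, 0.0, 1.0]], 'extrinsics': [[-0.0132, -0.9999, -0.01, 0.0967], [0.9945, -0.0142, 0.1041, -0.5025], [-0.1042, -0.0086, 0.9945, -1.0243], [0.0, 0.0, 0.0, 1.0]]}
sorting_tray [([250.0, 201.6, 125.8, 95.5], 0.63)]
flap [([203.1, 196.9, 25.8, 81.6], 0.98)]
flap_edge [([200.7, 201.5, 26.5, 82.8], 0.73)]
nut_a [([258.0, 176.2, 10.6, 3.1], 0.46)]
bolt_short []
bolt_long [([250.4, 161.9, 16.8, 2.9], 0.52)]
pouring_tin [([229.6, 269.8, 35.1, 22.8], 0.94)]
spanner [([336.5, 184.4, 21.7, 74.1], 0.68)]
case [([431.7, 146.2, 40.8, 36.2], 0.96)]
1.0 0.017
```

Run:
```python
import cv2
a=cv2.imread("pics/scene0.png")[90:250,200:480];b=cv2.imread("pics/top0.png")[130:300,170:460]
cv2.imwrite("pics/s0c.png",cv2.resize(a,None,fx=2.85,fy=2.85,interpolation=cv2.INTER_CUBIC))
cv2.imwrite("pics/t0c.png",cv2.resize(b,None,fx=2.75,fy=2.75,interpolation=cv2.INTER_CUBIC))
```

```text
(no output)
```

View pics/s0c.png

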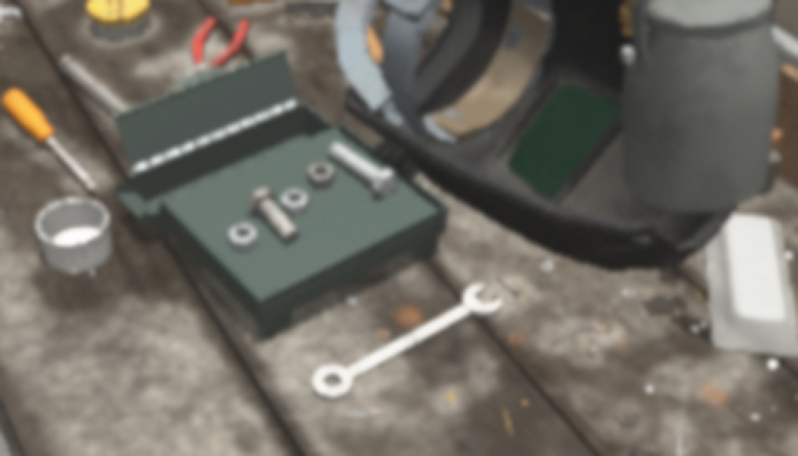

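View pics/t0c.png

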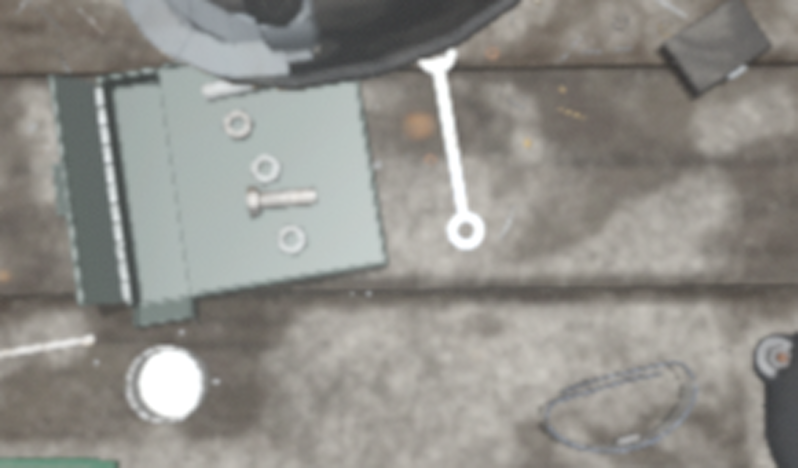

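View pics/top0.png

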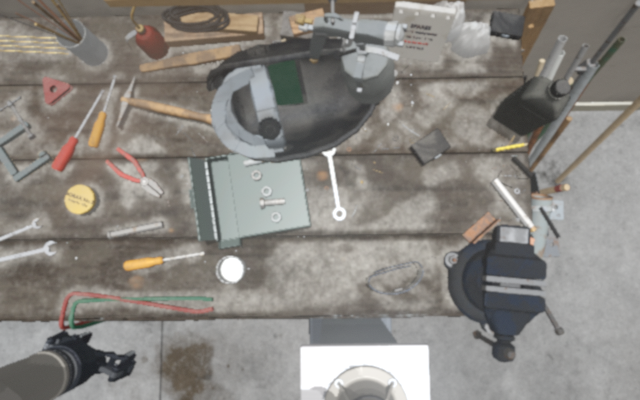

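```bash
cat > h.py <<'E'
from station import robot, fingers, vision, workorder, recognise
import cv2,numpy as np
from scipy.optimize import least_squares
CAL={n:vision.calibration(n) for n in("scene","top")}
def proj(n,P):
    P=np.atleast_2d(P);c=CAL[n];E=np.array(c["extrinsics"]);K=np.array(c["mtx"])
    q=P@E[:3,:3].T+E[:3,3];q=q*[1,-1,-1];u=q@K.T;return u[:,:2]/u[:,2:]
def ray(n,uv):
    c=CAL[n];E=np.array(c["extrinsics"]);K=np.array(c["mtx"])
    d=np.linalg.inv(K)@[uv[0],uv[1],1];d=E[:3,:3].T@(d*[1,-1,-1]);o=-E[:3,:3].T@E[:3,3];return o,d
def onz(n,uv,z):
    o,d=ray(n,uv);return o+d*(z-o[2])/d[2]
def T2W(p,P):
    P=np.atleast_2d(P)/1000.;c,s=np.cos(p[2]),np.sin(p[2])
    return np.c_[p[0]+c*P[:,0]-s*P[:,1],p[1]+s*P[:,0]+c*P[:,1],P[:,2]]
def W2T(p,P):
    P=np.atleast_2d(P);c,s=np.cos(p[2]),np.sin(p[2]);d=P[:,:2]-p[:2]
    return np.c_[c*d[:,0]+s*d[:,1],-s*d[:,0]+c*d[:,1],P[:,2]]*1000
E
python3 - <<'E'
from h import *
S=lambda u,v:(u/2.85+200-.5,v/2.85+90-.5)
T=lambda u,v:(u/2.75+170-.5,v/2.75+130-.5)
obs=[("top",(-106,-105,57),T(386,264)),("top",(-101,130.5,50),T(129,303)),("top",(101,130.5,50),T(100,86)),("top",(-106,75,57),T(190,298)),
("scene",(-106,-105,57),S(263,300)),("scene",(106,-105,57),S(445,212)),("scene",(-101,130.5,50),S(135,170)),("scene",(101,130.5,50),S(296,103))]
f=lambda p:np.concatenate([(proj(n,T2W(p,[X]))[0]-o) for n,X,o in obs])
r=least_squares(f,[.5,.25,0.1]);print(r.x,r.fun.reshape(-1,2).round(1))
np.save("tray.npy",r.x);p=r.x
for l,uv in [("ncl",(292,239)),("nmid",(265,168)),("nfar",(237,124))]: print(l,W2T(p,onz("top",T(*uv),.059)).round(0))
for l,uv in [("ncl",(242,234)),("nmid",(294,197)),("nfar",(321,173))]: print(l,W2T(p,onz("scene",S(*uv),.059-.006)).round(0))
for l,n,uv in [("short head","top",T(253,201)),("short tail","top",T(317,195)),("short h","scene",S(262,193)),("short t","scene",S(292,235)),("long tail","scene",S(334,150)),("long head","scene",S(383,180)),("long tail","top",T(206,93))]: print(l,W2T(p,onz(n,uv,.058)).round(0))
print("tray corners",T2W(p,[(-106,-105,0),(106,-105,0),(-106,130,0),(106,130,0)]).round(3))
for n in("scene","top"):
    im=cv2.resize(cv2.imread(f"pics/{n}0.png"),None,fx=4,fy=4,interpolation=cv2.INTER_CUBIC)
    for P in [[(-106,-105,46),(106,-105,46),(106,75,46),(-106,75,46)],[(-106,-105,57),(106,-105,57),(106,75,57),(-106,75,57)],[(-101,130.5,48),(101,130.5,48)]]:
        q=(proj(n,T2W(p,P))*4+2).astype(int);cv2.polylines(im,[q],True,(0,0,255),1)
    im=im[100*4:245*4,215*4:400*4] if n=="scene" else im[135*4:260*4,180*4:360*4]
    cv2.imwrite(f"pics/{n}1.png",im)
E
```

```text
[0.53436358 0.24626239 0.15468789] [[ 1.4 -0.1]
 [-0.2  0. ]
 [-1.  -1.1]
 [-0.3 -0. ]
 [-1.4  1.2]
 [ 1.2 -1.6]
 [-1.6  1. ]
 [ 0.9 -0.4]]
ncl [[-70. -23.  59.]]
nmid [[-3. -9. 59.]]
nfar [[40. 10. 59.]]
ncl [[-66. -16.  53.]]
nmid [[ 3. -1. 53.]]
nfar [[45. 14. 53.]]
short head [[-30.   6.  58.]]
short tail [[-35. -51.  58.]]
short h [[-21.  17.  58.]]
short t [[-33. -50.  58.]]
long tail [[74. 31. 58.]]
long head [[ 82. -37.  58.]]
long tail [[73. 33. 58.]]
tray corners [[0.446 0.126 0.   ]
 [0.655 0.159 0.   ]
 [0.41  0.358 0.   ]
 [0.619 0.391 0.   ]]
```

View pics/scene1.png

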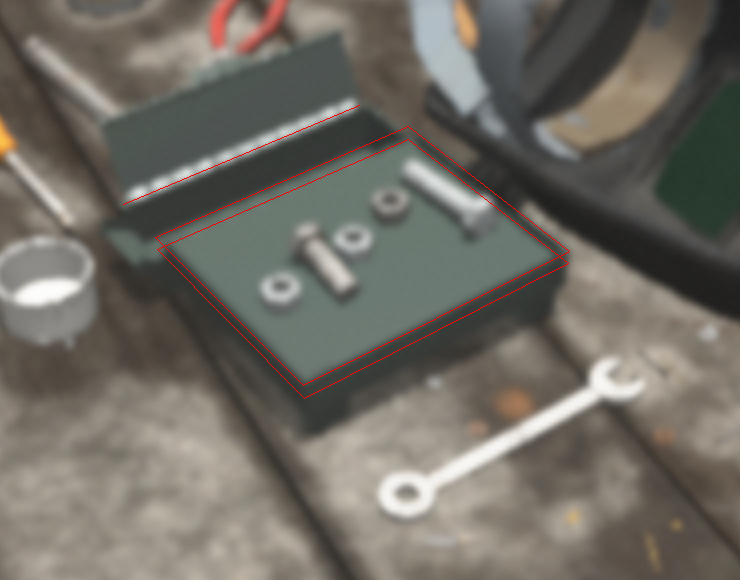

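View pics/top1.png

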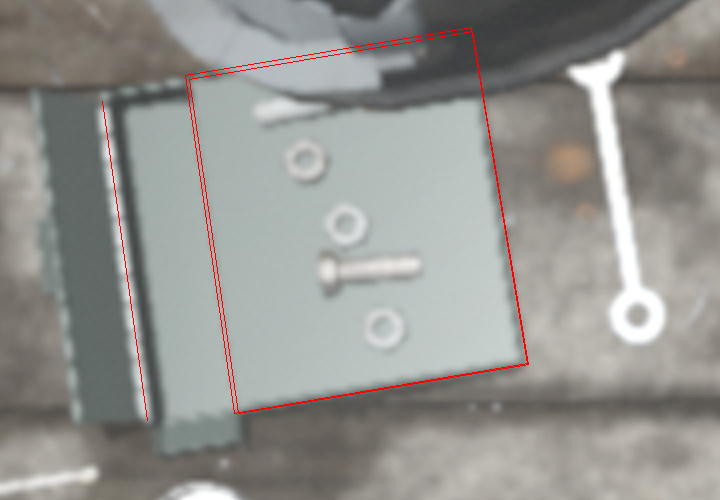

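Run:
```python
from h import *
p=np.load("tray.npy")
for uv in [(200,40),(255,75),(320,97),(380,105),(450,98),(540,80)]:
    im=(uv[0]/4+180-.5,uv[1]/4+135-.5)
    for z in(.0,.05,.1,.15,.2):
        P=onz("top",im,z);q=proj("scene",P)[0]
        print(uv,z,W2T(p,P)[0,:2].round(),(q-[215,100])*4)
```

```text
(200, 40) 0.0 [143.  74.] [446.33512109 170.50771718]
(200, 40) 0.05 [129.  64.] [439.76731049 128.56309714]
(200, 40) 0.1 [114.  54.] [432.61381986  82.87809418]
(200, 40) 0.15 [100.  44.] [424.79265173  32.9290403 ]
(200, 40) 0.2 [86. 34.] [416.20575274 -21.91027188]
(255, 75) 0.0 [114.  42.] [441.55056318 205.23657974]
(255, 75) 0.05 [101.  33.] [434.83643565 161.95860352]
(255, 75) 0.1 [88. 25.] [427.52602481 114.8370997 ]
(255, 75) 0.15 [75. 16.] [419.53620539  63.33625865]
(255, 75) 0.2 [62.  8.] [410.76764827   6.81582403]
(320, 97) 0.0 [92.  2.] [451.12147611 243.13629788]
(320, 97) 0.05 [80. -4.] [444.15522622 198.38272874]
(320, 97) 0.1 [ 68. -11.] [436.57308644 149.67247249]
(320, 97) 0.15 [ 56. -18.] [428.28960249  96.45654173]
(320, 97) 0.2 [ 44. -25.] [419.20274455  38.07946196]
(380, 105) 0.0 [ 80. -36.] [470.49294402 276.42573065]
(380, 105) 0.05 [ 69. -41.] [463.23096719 230.35932313]
(380, 105) 0.1 [ 57. -46.] [455.32951724 180.23641278]
(380, 105) 0.15 [ 46. -51.] [446.70023813 125.49651241]
(380, 105) 0.2 [ 35. -55.] [437.2377104   65.47089282]
(450, 98) 0.0 [ 77. -82.] [507.92821898 312.40219263]
(450, 98) 0.05 [ 66. -84.] [500.22947102 264.89647215]
(450, 98) 0.1 [ 55. -87.] [491.85574527 213.2257489 ]
(450, 98) 0.15 [ 43. -90.] [482.71420535 156.81716887]
(450, 98) 0.2 [ 32. -93.] [472.69417192  94.98777662]
(540, 80) 0.0 [  79. -141.] [566.73529668 358.67326032]
(540, 80) 0.05 [  68. -141.] [558.38264694 309.2931325 ]
(540, 80) 0.1 [  56. -142.] [549.30182743 255.60812921]
(540, 80) 0.15 [  45. -142.] [539.39327747 197.02965657]
(540, 80) 0.2 [  34. -142.] [528.53841946 132.85669436]
```

View pics/scene0.png

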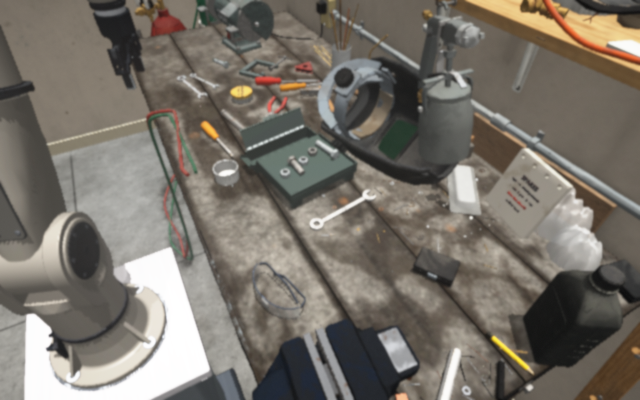

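Run:
```python
import cv2
b=cv2.imread("pics/top0.png")[0:180,190:430]
cv2.imwrite("pics/t0d.png",cv2.resize(b,None,fx=3.2,fy=3.2,interpolation=cv2.INTER_CUBIC))
b=cv2.imread("pics/scene0.png")[0:200,280:520]
cv2.imwrite("pics/s0d.png",cv2.resize(b,None,fx=3,fy=3,interpolation=cv2.INTER_CUBIC))
```

```text
(no output)
```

View pics/t0d.png

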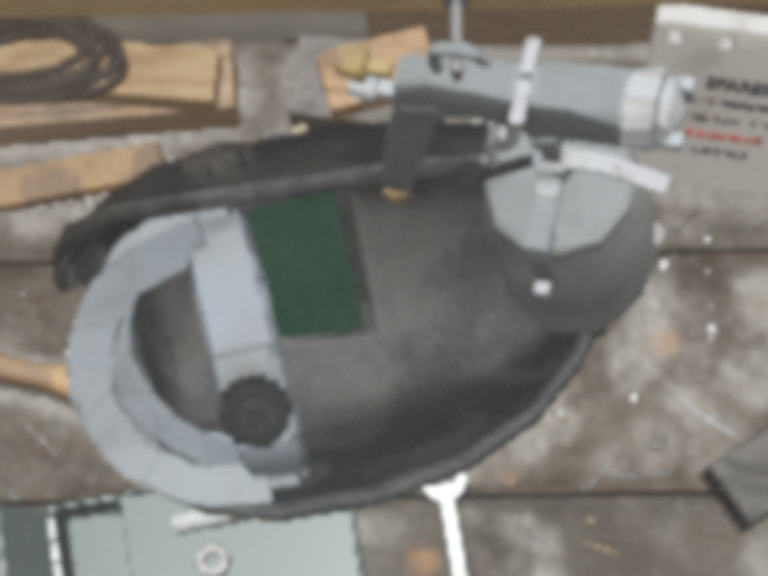

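View pics/s0d.png

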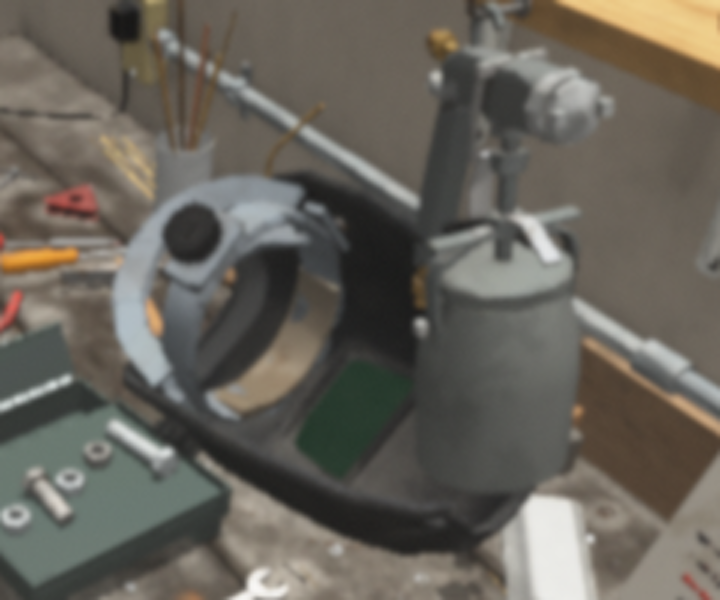

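```bash
cat >> h.py <<'E'
p=np.load("tray.npy");YAW=np.degrees(p[2])
def pose(x,y,z,tilt=0,flip=0):
    "tip-centre at tray mm -> TCP pose"
    t=np.radians(tilt);d=np.array([np.sin(t),0,-np.cos(t)])*17
    P=T2W(p,[np.array([x,y,z])-d])[0]
    if flip: return P.tolist(),[180,tilt,YAW+180] if tilt==0 else None
    return P.tolist(),[180,-tilt,YAW]
def snap(tag,box=True):
    for n,(a,b,c,d) in dict(scene=(95,235,205,385),top=(130,265,170,360)).items():
        im=vision.grab_frame(n);cv2.imwrite(f"pics/{n}_{tag}.png",cv2.resize(im[a:b,c:d,::-1],None,fx=4,fy=4,interpolation=cv2.INTER_CUBIC))
def L(x,y,z,tilt=0,v=.15,f=None):
    P,o=pose(x,y,z,tilt);r=robot.line_to(P,o,velocity=v,f_stop=f)
    if f: print("stop",r,W2T(p,[robot.current_tool_pos()]).round(),np.round(robot.current_contact_force(),1))
    return r
E
python3 - <<'E'
from h import *
print(robot.current_eef_rot(),robot.current_time_s())
for a in [(46,-24,56,40),(46,72,56,40),(0,-60,110,40),(0,-32,52,15),(10,72,52,15),(-68,-50,50,0),(-68,72,50,0),(-30,185,130,0),(-30,185,85,0)]:
    print(a,np.round(pose(*a)[0],3),robot.inverse_kinematics(*pose(*a)))
E
```

```text
[ 1.79995291e+02 -3.57268403e-04  1.57442514e+02] 1.0
(46, -24, 56, 40) [0.573 0.228 0.069] [-40.32667692  22.1478043   10.84143297 126.01317943 116.71031523
  11.6040253  133.55375449]
(46, 72, 56, 40) [0.558 0.323 0.069] [-52.05430328  25.57729503  11.42122942 119.93300196  87.66761487
  16.39594549 153.15801367]
(0, -60, 110, 40) [0.533 0.185 0.123] [-29.33560385  10.24375105   0.83182023 131.04564478  88.10574198
  12.3764711  166.54422405]
(0, -32, 52, 15) [0.535 0.214 0.068] [-49.50976567  24.39007868  29.56764754 111.00679065 -14.49271131
  33.58671747 -93.70664501]
(10, 72, 52, 15) [0.529 0.318 0.068] [ -59.65446597   29.36665145   31.0260121   103.91873223  -13.94088446
   37.2385439  -104.74522877]
(-68, -50, 50, 0) [0.475 0.186 0.067] [-47.68872449  25.9760272   31.58978634 107.3008288  -17.06648769
  51.42351843 -89.05329952]
(-68, 72, 50, 0) [0.456 0.307 0.067] [ -57.98803184   29.86752476   30.35653756  101.02377159  -18.12196318
   54.01246845 -101.31400524]
(-30, 185, 130, 0) [0.476 0.424 0.147] [ -62.98270915   34.42618338   31.34301811   81.03231243  -18.28364035
   69.61270834 -110.88037856]
(-30, 185, 85, 0) [0.476 0.424 0.102] [ -62.80512274   36.85961958   30.81236515   83.95469889  -19.87606722
   64.65560564 -109.63506981]
```

```bash
sed -i 's/    if flip: .*/    return P.tolist(),[180,tilt,YAW+180]/;s/^    return P.tolist(),\[180,-tilt,YAW\]//' h.py
python3 - <<'E'
from h import *
for a in [(46,-24,56,40),(46,72,56,40),(46,-24,54,30),(46,72,54,30),(46,-24,110,30),(0,-32,52,15),(10,72,52,15),(-68,-50,50,0),(-68,72,50,0),(-30,185,130,0),(-30,185,85,0)]:
    print(a,np.round(pose(*a)[0],3),np.round(robot.inverse_kinematics(*pose(*a)),1))
E
```

```text
(46, -24, 56, 40) [0.573 0.228 0.069] [  2.7  28.1 -41.  124.5 104.2  31.3 -24.4]
(46, 72, 56, 40) [0.558 0.323 0.069] [-60.8  26.6  22.3 120.3  85.3  11.8 -26.4]
(46, -24, 54, 30) [0.575 0.228 0.069] [-38.5  22.4  11.9 117.7  23.8  13.   48.3]
(46, 72, 54, 30) [0.56  0.323 0.069] [-50.1  25.9  13.6 112.1  28.6  18.5  34.4]
(46, -24, 110, 30) [0.575 0.228 0.125] [-38.6  16.9  11.8 115.   17.5  20.9  55.8]
(0, -32, 52, 15) [0.535 0.214 0.068] [-33.4  22.5   9.  110.4   1.5  33.   72.2]
(10, 72, 52, 15) [0.529 0.318 0.068] [-41.1  26.8   6.1 103.2   6.8  36.9  57.9]
(-68, -50, 50, 0) [0.475 0.186 0.067] [-32.7  23.8  12.  106.7  -6.3  50.1  81.1]
(-68, 72, 50, 0) [0.456 0.307 0.067] [-39.6  27.4   5.1 100.3  -3.   52.4  65.7]
(-30, 185, 130, 0) [0.476 0.424 0.147] [-45.   31.9   2.7  80.2  -1.5  68.   56.7]
(-30, 185, 85, 0) [0.476 0.424 0.102] [-44.8  34.2   2.4  83.1  -1.5  62.8  56.7]
```

Run:
```python
from h import *
fingers.gripper_to(0.0,40)
robot.move_to(*pose(-40,20,170,0))
robot.move_to(*pose(15,-45,100,30))
print(np.round(robot.current_joint_positions(),1))
L(20,-45,56,30,f=15)
print(robot.current_time_s(),np.round(robot.current_contact_force(),1))
snap("a")
```

```text
[-42.2  14.4  16.9 120.6  15.8  17.4  58.2]Traceback (most recent call last):
  File "<stdin>", line 6, in <module>
  File "h.py", line 30, in L
    P,o=pose(x,y,z,tilt);r=robot.line_to(P,o,velocity=v,f_stop=f)
                           ~~~~~~~~~~~~~^^^^^^^^^^^^^^^^^^^^^^^^^
station.PlanningError: the arm cannot follow that straight line within its joint ranges
```

Run:
```python
from h import *
ok=False
for t in (26,22,18):
    try: L(20,-45,56,t,f=15);print("tilt",t);break
    except robot.PlanningError as e: print(t,e)
print(robot.current_time_s(),np.round(robot.current_joint_positions(),1))
snap("a")
for a in [(45,-22,55,30),(45,-22,55,26)]: print(np.round(robot.inverse_kinematics(*pose(*a)),1))
```

```text
stop False [[ 13. -45.  72.]] [ 0.4  0.2 -0.3]
tilt 26
4.475 [-36.5  20.1  12.2 118.3  11.   17.2  63.2]
[-43.4  22.6  17.6 117.9  14.7  12.5  56.5]
[-37.9  23.   12.2 114.   10.6  19.   61.9]
```

View pics/scene_a.png

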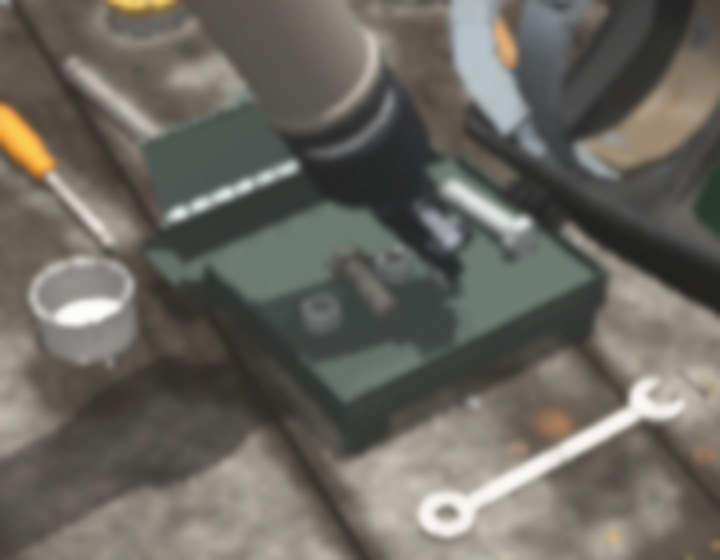

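View pics/top_a.png

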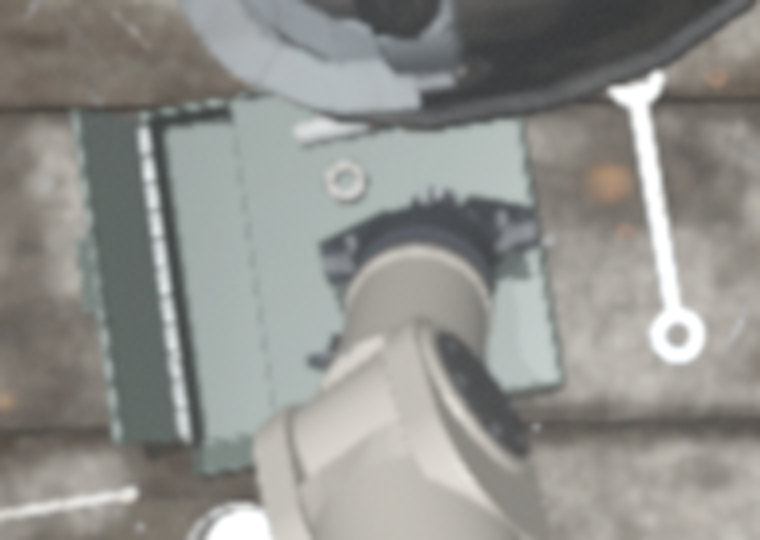

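Run:
```python
from h import *
L(45,-24,55,28,f=12)
L(45,40,55,28,v=.08,f=20)
print(robot.current_time_s(),np.round(robot.current_joint_positions(),1))
snap("b")
```

```text
stop False [[ 37. -23.  70.]] [-0.2 -1.4  0. ]
stop False [[37. 39. 70.]] [ 0.2 -0.5 -0.6]
5.8917 [-50.1  25.1  18.5 112.8  13.5  18.4  51.9]
```

View pics/scene_b.png

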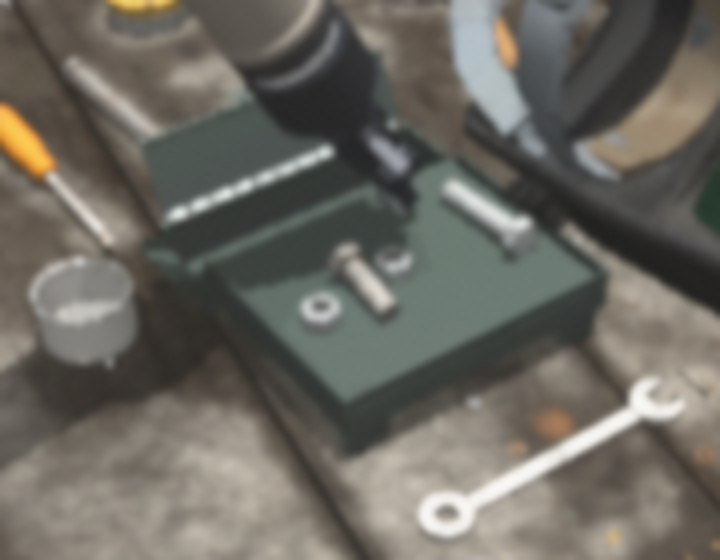

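View pics/top_b.png

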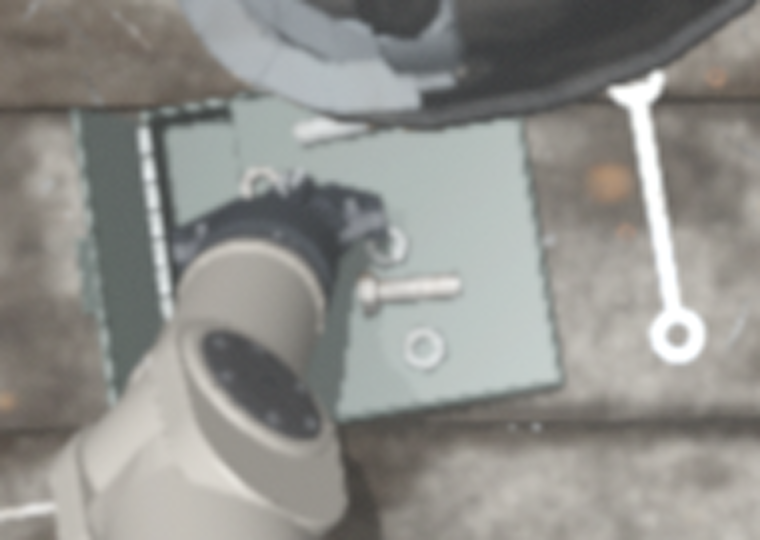

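Run:
```python
from h import *
r=L(45,70,55,28,v=.08,f=12)
L(20,30,100,15,v=.2)
L(0,-45,75,12,v=.2)
print(robot.current_time_s())
snap("c")
```

```text
stop False [[37. 70. 70.]] [-0.1  0.2 -0. ]
7.55
```

View pics/scene_c.png

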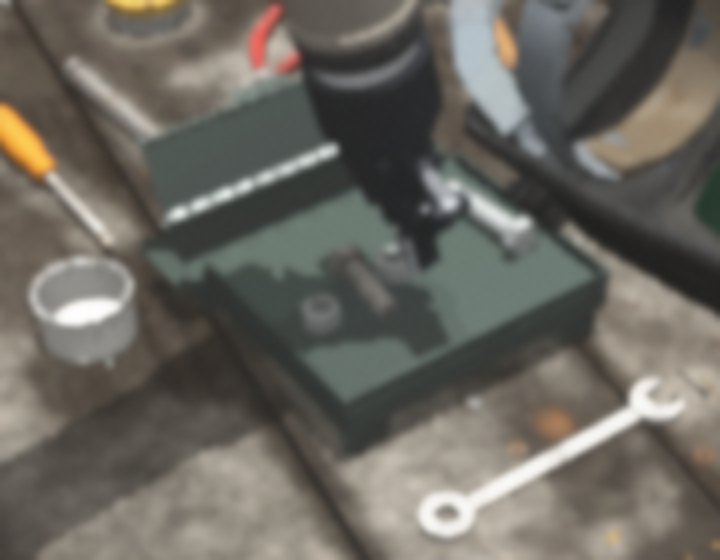

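View pics/top_c.png

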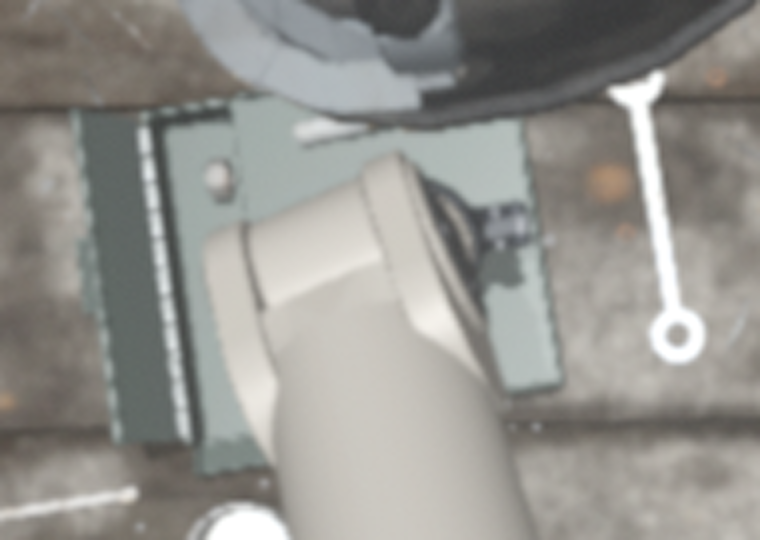

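Run:
```python
from h import *
L(0,-48,52,12,f=12)
L(-1,-28,52,12,v=.1,f=10)
L(9,-6,52,12,v=.06,f=10)
L(12,25,52,12,v=.08,f=10)
print(robot.current_time_s())
snap("d")
```

```text
stop False [[ -4. -47.  68.]] [-0.8  0.1  0.1]
stop False [[ -4. -27.  69.]] [-0.  -0.6  0.6]
stop False [[ 5. -6. 68.]] [ 0.  -0.3  0.3]
stop False [[ 8. 26. 69.]] [-0.4 -0.1 -0.3]
9.4
```

View pics/scene_d.png

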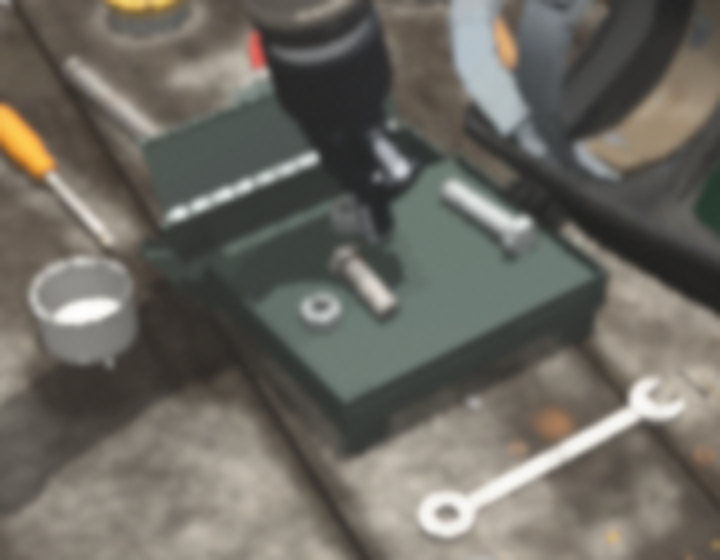

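View pics/top_d.png

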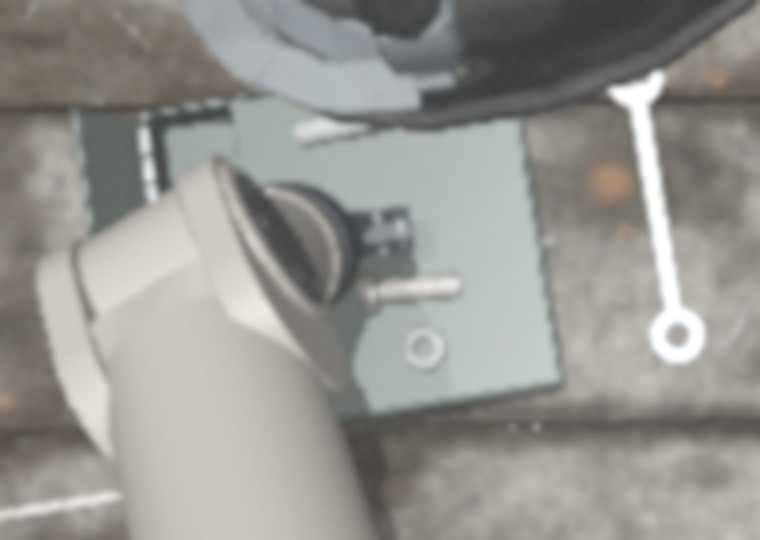

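Run:
```python
from h import *
L(4,27,52,12,v=.08,f=8)
L(1,45,52,12,v=.08,f=10)
L(1,71,52,6,v=.08,f=10)
L(-10,40,110,0,v=.2)
L(-72,-60,90,0,v=.25)
print(robot.current_time_s())
snap("e")
```

```text
stop False [[-0. 27. 68.]] [-0.   0.3  0.5]
stop False [[-3. 46. 69.]] [0.4 0.2 0.3]
stop False [[-1. 70. 69.]] [-0.2 -0.9 -0.7]
11.7083
```

View pics/scene_e.png

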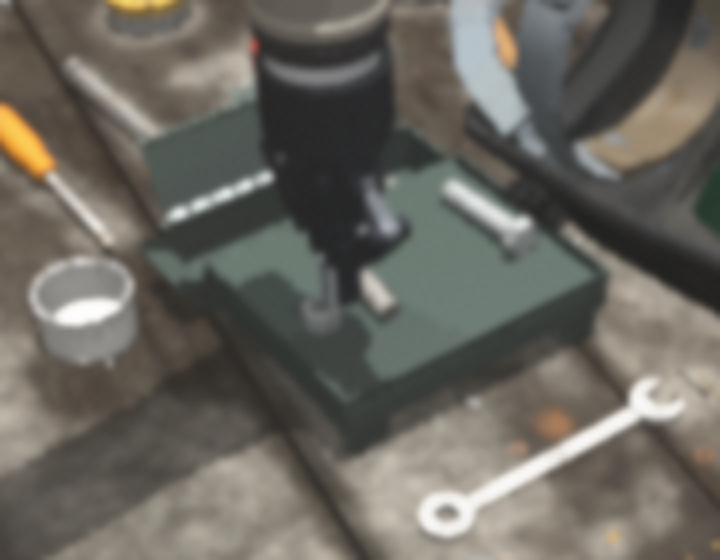

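View pics/top_e.png

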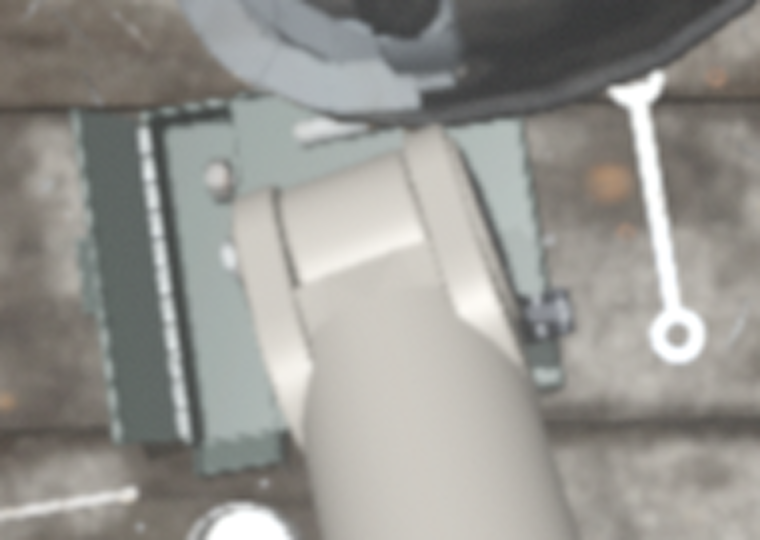

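Run:
```python
from h import *
L(-70,-55,49.5,0,f=12)
L(-70,20,49.5,0,v=.09,f=10)
snap("f")
print(robot.current_time_s())
```

```text
stop False [[-70. -54.  66.]] [ 0.2 -0.2  0.2]
stop False [[-70.  19.  66.]] [ 0.6 -1.   1. ]
13.3167
```

View pics/scene_f.png

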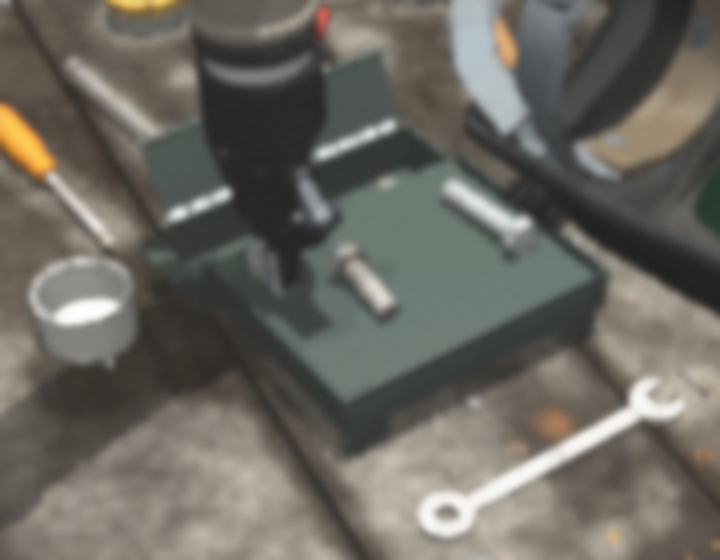

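Run:
```python
from h import *
L(-73,45,49.5,0,v=.09,f=10)
L(-73,71,49.5,0,v=.08,f=10)
L(-65,50,150,0,v=.2)
L(-35,192,150,0,v=.25)
snap("g")
print(robot.current_time_s())
```

```text
stop False [[-73.  46.  66.]] [ 0.4 -0.9  0. ]
stop False [[-73.  72.  66.]] [ 0.3 -0.5  0.8]
15.725
```

View pics/scene_g.png

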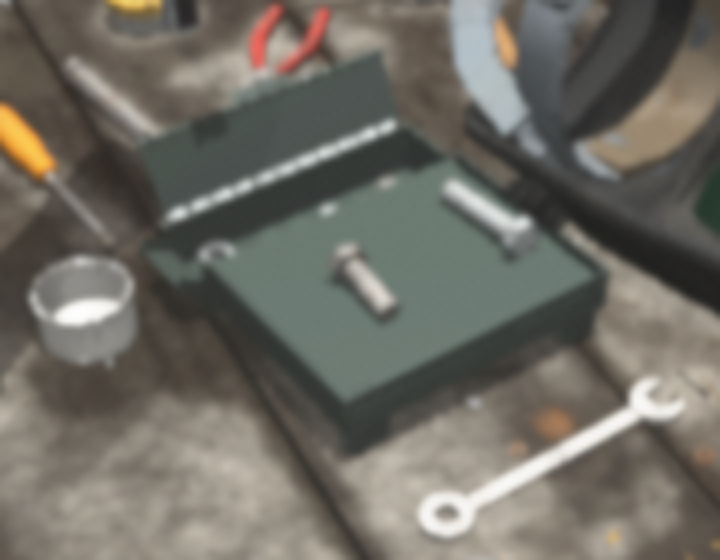

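View pics/top_g.png

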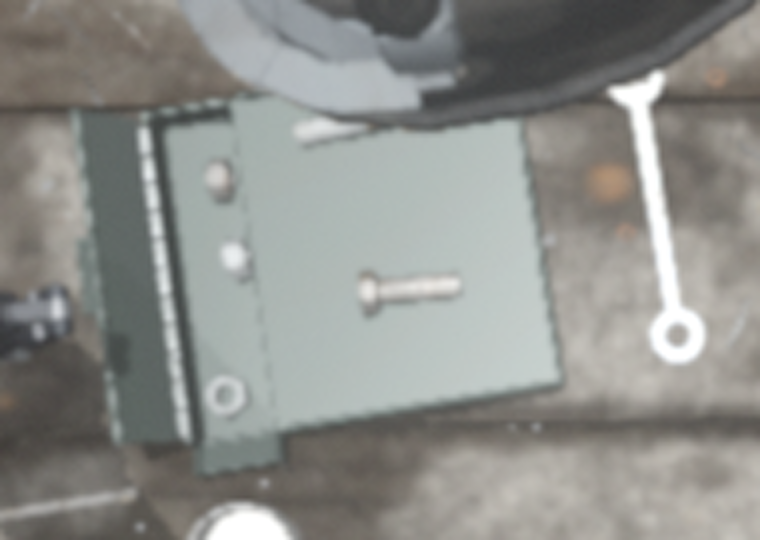

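Run:
```python
from h import *
L(-35,192,88,0,v=.15,f=12)
L(-35,142,88,0,v=.1,f=20)
h=7.5;r=42
for a in [75,60,45,30,15,6]:
    t=np.radians(a)
    L(-35,130.5-r*np.cos(t)+1.5*np.sin(t)+h,48.5+r*np.sin(t)+1.5*np.cos(t),0,v=.08,f=20)
snap("i")
L(-35,130.5-r+h,44,0,v=.03,f=18)
print(robot.current_time_s());snap("j")
```

```text
stop False [[-34. 192. 106.]] [0.2 0.2 1.4]
stop False [[-35. 141. 105.]] [ 0.7  0.3 -0.5]
stop False [[-35. 127. 106.]] [ 0.8  0.2 -0.3]
stop False [[-35. 117. 102.]] [ 0.6  0.1 -0.9]
stop False [[-35. 108.  96.]] [-0.3  0.7 -0.2]
stop False [[-35. 101.  87.]] [ 0.2 -0.9  0.1]
stop False [[-35.  97.  77.]] [-0.2  0.2  0.3]
stop False [[-35.  96.  71.]] [-0.7  0.4 -0.4]
stop True [[-34.  97.  67.]] [-2.6 -1.   6.4]
19.0417
```

View pics/scene_j.png

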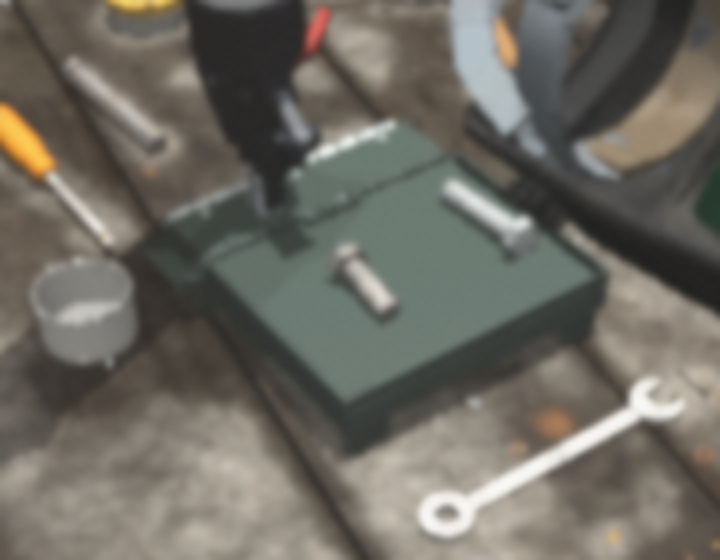

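Run:
```python
from h import *
L(-35,95,62,0,v=.1)
L(-12,86,58,0,v=.1)
L(-12,86,43,0,v=.03,f=22)
print(W2T(p,[robot.current_tool_pos()])-[0,0,17])
L(-12,86,110,0,v=.12)
L(-60,40,190,0,v=.25)
robot.move_j([-75,5,0,90,0,75,60])
print(robot.current_time_s());snap("k")
for l,n in [("flap","scene"),("nut_a","scene"),("nut_a","top"),("bolt_short","scene"),("bolt_long","scene"),("pouring_tin","top"),("spanner","top"),("case","top")]:
    print(l,n,[(np.round(d["rect"],1).tolist(),round(d["p"],2)) for d in recognise(l,n)])
```

```text
stop True [[-12.  87.  67.]] [-0.7  0.3  5.2]
[[-12.01179908  86.84304767  49.95431045]]
22.9583
flap scene [([283.1, 141.7, 62.1, 30.7], 0.92)]
nut_a scene []
nut_a top []
bolt_short scene [([295.9, 166.7, 18.8, 12.4], 0.57)]
bolt_long scene [([326.3, 151.1, 23.8, 18.8], 0.69)]
pouring_tin top [([231.3, 270.4, 34.7, 27.9], 0.62)]
spanner top [([335.9, 183.8, 20.9, 78.7], 0.81)]
case top [([430.9, 145.1, 42.2, 41.1], 0.69)]
```

View pics/scene_k.png

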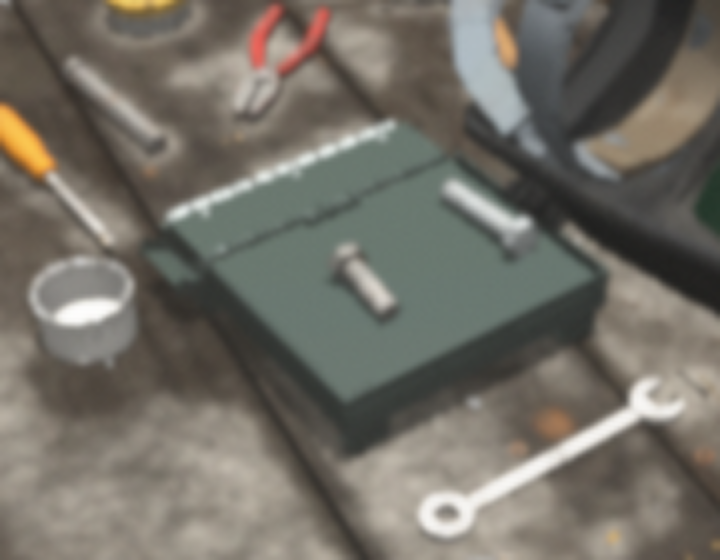

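View pics/top_k.png

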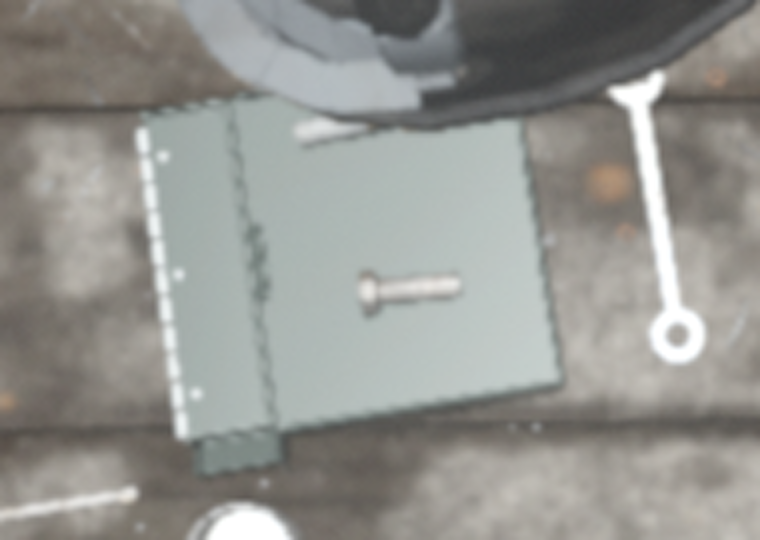

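The flap lies flat along the deck edge. The two bolts are where they started, no nuts are left on the deck, and the tin and spanner have not moved. I'm handing it in.

```bash
python3 -c "
from station import workorder
workorder.close_job()"
```

```text
the job is handed in; nothing more can be done
```

All three nuts are in the gutter and the flap is pressed shut over them. I handed the job in at about 23 s on the robot's clock. Each nut was swept over the open side with the closed fingers. For the far and middle nuts I tilted the tool to keep the gripper clear of the welding helmet that overhangs the far end of the tray. I then pushed the flap over from behind and pressed it down twice. The second press, near the free edge, stopped at tip z ≈ 50 mm.

- **Nuts:** the pictures taken before closing the flap showed all three in the gutter. Afterwards the networks found no nuts in either camera.
- **Bolts:** both are still on the deck and look unmoved in the pictures.
- **Bystanders:** the tin, spanner and case were detected within about 2 px of where they started.
- **Clearance and force:** no contact stop tripped while pushing the nuts. The only stops were the two intended presses on the flap.
- **Disagreements:** the two cameras differed by about 5–8 mm on positions, so I averaged them. One line was refused at first because of the joint range, and I redid it with less tilt.

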